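# Hang the edge burnisher on the spring balancer

### The arm

A 7-joint arm with a two-finger parallel gripper is mounted at the origin on a cart in front of the work surface, level with it; the furniture and walls round the work are solid. World frame = base frame: x ahead of the robot, y to its left, z up, the work surface at z = 0. Lengths are in m, angles in rad, forces in N, time in s.
With the tool pointing down it reaches from about 0.425 to 0.925 m from the base axis. Payload 6.8 kg.
Tool frame: the origin (TCP) lies midway between the tips of the shut fingers; the grasp point (between the pads) lies 19 mm behind it; z points along the fingers, y is the direction in which the jaws open and shut (so a half turn about z gives the same grasp; the last joint's range is limited). The gripper opens to 85 mm and grips with 20 to 120 N. Pads are 22 mm wide; open, the fingers measure 114 mm over their backs; the gripper's body (76 mm by 85 mm) begins 54 mm behind the grasp point. The pads swing forward as they close: fully open they stand 13 mm farther back than shut.
Start: joints at [-1.315, 0.477, 0.022, 1.555, -0.011, 1.109, -0.083], TCP at [0.24, 0.631, 0.231] pointing down, gripper open.
Joint ranges: [-2.96, 2.96], [-0.34, 2.1], [-1.41, 1.46], [0.24, 2.44], [-1.37, 4.51], [0.17, 1.92], [-2.96, 2.96]. Speed limits (rad/s): [2.39, 2.39, 3.14, 3.14, 3.14, 3.14, 3.14].

### API

Orientations are given as a unit quaternion [w, x, y, z].
In Python, from station import status, eyes, workorder gives the robot as it stands. The module is installed in compiled form; this text tells all that it offers.
- The arm moves only by the shell command python3 -m jog 'ROWS' [FORCE]. ROWS is text: rows parted by semicolons, each of 7 numbers parted by spaces: the shift along the tool's x, y, z in m, then the turn, a rotation vector about the tool's x, y, z in degrees, then the finger opening in m, from 0 to 0.0854. In form: dx dy dz rx ry rz jaw; .... A call has 1 to 5 rows; each row is the pose to reach, as a shift and turn from the pose commanded when the call began, along the tool's axes at that moment; what a row does not reach only later rows make up. A row lasts 1/10 s, in which the tool goes at most 50 mm and 8.59 degrees, less where a joint would pass 70% of its speed; a pose out of reach is approached as far as the arm can. A call with a gripper value outside its range is refused whole. The fingers move at their own pace and stop on an object; FORCE is the grip in N (left out, the last holds). Time passes only in rows, so rows that repeat a pose let the fingers close. It gives the time, the measured TCP pose, the force and the opening at its end, in the units of the state.
- status.get_obs(): the state, without advancing time (a new reading comes with each control period).
- eyes.read_camera(name): name is "scene" or "top"; returns a dict with "image" (480x640x3 uint8, red, green, blue), "intrinsics" (3x3 intrinsics, pixels), "position" and "orientation" of the camera in the world. Camera axes: x right, y up, looking along -z (the intrinsics and any distortion apply to the point x, -y, -z); pixel columns grow to the right and rows downward; lengths in m; the calibration is good to about 2 mm. A picture is of the moment at which its call begins. There is no depth.
- workorder.hand_in(): hands the job in, once; it reports no verdict.
The state is a dict: "t": time; "q": joint angles; "joint_vel": joint speeds; "joint_torque": joint torques, N m; "eef_pos": TCP position; "tool_rot": TCP orientation; "contact_force": force on the tool from outside, world axes, zero at the start; "torque": the same for the moment, N m; "gripper_width": opening from 0.0 (shut) to 1.0 (fully open).
Only numpy, scipy, OpenCV 4.12 (cv2) and the standard library are available. Lean on these libraries where they do the work, as an engineer would, in place of code of your own. Each camera call takes 0.05 s, during which the arm holds its last target.

### The job

Take the cordless edge burnisher out of its bench stand and hang it by its steel collar in the fork of the spring-balanced arm. The arm sinks under the weight: go down with it and let go only when it has come to rest carrying the tool, so that it neither drops nor springs. Leave the tool hanging upright behind the fork's front lips and the bottles, jar, tin and cutter on the bench undisturbed.

Things in the scene. Friction and masses are not known exactly. Their poses are not given: they have to be found in the camera images.
- burnisher: Cordless edge burnisher, nose down, 157 mm long, 0.32 to 0.5 kg, round about its z axis (up). Origin at the lower tip. From the tip up: dark wooden bit 21 mm across, brass chuck to 62 mm, aluminium neck 24 mm across to 90 mm, steel collar 56 mm across to 95 mm, blue handle 36 mm across to 150 mm (grip here, from above), black domed cap. It starts upright in its stand.
- collar (a point): Centre of the underside of the burnisher's steel collar, 90 mm above its tip, on its axis.
- stand: The burnisher's fixed stand: dark round foot 88 mm across, upright grey sleeve 49 mm across outside, 39 mm inside, rim 104 mm above the bench. Origin on the bench under its centre. The collar rests on the rim, the nose hangs free inside; lift the tool straight up by 95 mm or more to clear the rim.
- fork_seat (a point): Centre of the fork's seat on the prongs' upper face; the centre of the collar's underside belongs here, with about 4 mm of play. -x points out of the fork's open mouth, roughly to the robot, z up; the fork stays level. Unloaded it is 244 mm above the bench. The grey post, top 187 mm above the bench, on a fixed foot 124 mm across, stands 255 mm behind; the arm swings up and down only.
- jar: Glass jar with a round wooden lid, 56 mm across, 78 mm high, standing loose. Origin under its centre.
- rivet_tin: Small round red tin, 56 mm across, 35 mm high, loose. Origin under its centre.
- glue: White bottle, 43 mm across, 112 mm high, loose. Origin under its centre.
- dye_brown: Small brown bottle with black cap, 34 mm across, 78 mm high, loose. Origin under its centre.
- dye_black: Small black bottle with black cap, 34 mm across, 78 mm high, loose. Origin under its centre.
- rotary_cutter: Blue rotary cutter 148 mm long, 20 mm high, lying loose. Origin under its centre.
- fork: Fork on the arm: dark prongs 6 mm thick, orange pads, 62 mm over the outsides, slot 34 mm wide ending 16 mm behind the seat centre. Lips 5 mm high lie 26 to 32 mm in front of it, flared tips reach 53 mm in front, a 6 mm ridge stands 33 mm behind: carry the collar in over the lips, neck in the slot, then down. Origin at the end pivot, 64 mm behind and 20 mm below the seat.
- fork_pivot (a point): Outer end of the arm (the fork's pivot). The arm has 200 mm links and rests 59 mm above level against a stop. Sunk by h mm, it and the seat have moved out along -x by sqrt(200^2-(59-h)^2) - 191 mm (9 at h=59, 0 at 118). About 1 N starts it sinking; carrying the tool it rests at h = 70 to 120, by the tool's weight, clear of the bench. Lightly damped: let go early, it drops and bounces.
Things that resemble listed ones, but are neither listed nor needed, are in the scene too. What is shaped like the burnisher but purple is not meant.

How it is judged:
By the outcome, as a careful person would: the job done as asked, in the order asked, and still so for the second after the job is handed in, with the robot touching nothing.
It also fails if it takes over 64 s, if anything falls off the work surface, if the arm or the gripper's body presses on something with over 40 N, if the wrist force passes 120 N, or if a joint passes its speed limit or range.

## Working session

There is one attempt and no reset: what is moved stays moved. The work goes in short steps, Python scripts to look and compute and a shell command to move; the robot and the scene stay as the last step left them, time stands still between calls to the robot, and variables do not carry over. Pictures are saved under pics/ and viewed, and the job is handed in when it is done.

```bash
mkdir -p pics; cat > h.py <<'E'
import numpy as np, cv2
from scipy.spatial.transform import Rotation as R
from station import status, eyes, workorder
def cam(name,fn=None):
    c=eyes.read_camera(name)
    if fn: cv2.imwrite('pics/'+fn,c['image'][:,:,::-1])
    return c
def rot(q): return R.from_quat([q[1],q[2],q[3],q[0]]).as_matrix()
def ray(c,u,v):
    K=np.array(c['intrinsics']); d=np.linalg.inv(K)@[u,v,1]; d=np.array([d[0],-d[1],-d[2]])
    return np.array(c['position']), rot(c['orientation'])@d
def atz(c,u,v,z):
    p,d=ray(c,u,v); return p+d*(z-p[2])/d[2]
def proj(c,P):
    q=rot(c['orientation']).T@(np.array(P)-c['position']); q=np.array([q[0],-q[1],-q[2]])
    p=np.array(c['intrinsics'])@q; return p[:2]/p[2]
E
python3 - <<'E'
from h import *
for n in ('scene','top'):
    c=cam(n,n+'1.png'); print({k:v for k,v in c.items() if k!='image'})
print(status.get_obs())
E
```

```text
{'intrinsics': array([[604.00107039,   0.        , 311.30724939],
       [  0.        , 604.00107039, 230.89934941],
       [  0.        ,   0.        ,   1.        ]]), 'position': array([0.31569299, 0.50721592, 1.12309117]), 'orientation': array([-0.17793754, -0.05455488,  0.31313064,  0.93129544])}
{'intrinsics': array([[608.3733902 ,   0.        , 309.48223816],
       [  0.        , 608.3733902 , 240.08552472],
       [  0.        ,   0.        ,   1.        ]]), 'position': array([ 0.39324123, -0.16532136,  1.5886793 ]), 'orientation': array([-0.69632486, -0.04459746,  0.04785564,  0.71473952])}
{'t': 0.1, 'q': array([-1.31516261,  0.47772009,  0.02234094,  1.55635033, -0.01150448,
        1.10929208, -0.08308934]), 'joint_vel': array([ 0.00011587, -0.00126832,  0.00138593, -0.00161456, -0.00152572,
       -0.00080284,  0.00036611]), 'joint_torque': array([ 4.35507274e-03, -5.97751629e+01,  1.61359034e+00, -2.81951487e+01,
        1.28138877e-02,  5.12026323e-03,  8.02646696e-06]), 'eef_pos': array([0.23996092, 0.63033813, 0.23042207]), 'tool_rot': array([-9.17597809e-05,  1.80851028e-01,  9.83510158e-01, -8.15737941e-04]), 'contact_force': array([ 0.20868606, -0.0835698 ,  0.27905173]), 'torque': array([-0.01501324,  0.04273232,  0.04566203]), 'gripper_width': 1.0003174084359816}
```

View pics/scene1.png

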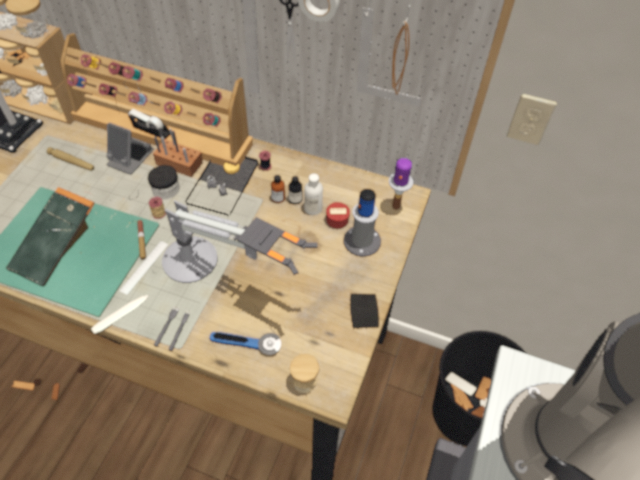

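View pics/top1.png

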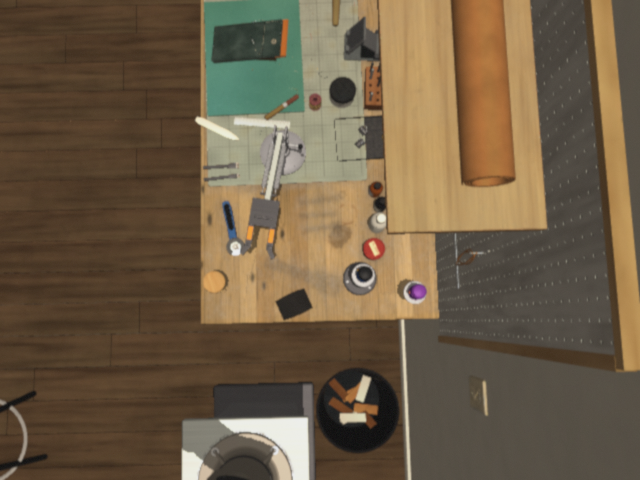

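```bash
python3 - <<'E'
from h import *
for n in ('scene','top'):
    c=cam(n)
    for P in [(0,0,0),(0.24,.63,.23),(.7,0,0),(.7,-.2,0),(.7,.2,0)]: print(n,P,proj(c,P).round(0))
    im=c['image'][:,:,::-1]
    if n=='scene':
        a=cv2.resize(im[140:260,300:440],None,fx=5,fy=5,interpolation=cv2.INTER_CUBIC); b=cv2.resize(im[190:320,150:330],None,fx=4.4,fy=4.4,interpolation=cv2.INTER_CUBIC)
    else:
        a=cv2.resize(im[160:330,340:450],None,fx=5,fy=3.5,interpolation=cv2.INTER_CUBIC); a=cv2.resize(im[225:325,330:440],None,fx=6,fy=6,interpolation=cv2.INTER_CUBIC); b=cv2.resize(im[110:270,210:320],None,fx=3.7,fy=3.7,interpolation=cv2.INTER_CUBIC)
    cv2.imwrite(f'pics/{n}_a.png',a);cv2.imwrite(f'pics/{n}_b.png',b)
E
```

```text
scene (0, 0, 0) [565. 445.]
scene (0.24, 0.63, 0.23) [327. 858.]
scene (0.7, 0, 0) [224. 320.]
scene (0.7, -0.2, 0) [263. 248.]
scene (0.7, 0.2, 0) [177. 407.]
top (0, 0, 0) [246. 480.]
top (0.24, 0.63, 0.23) [-56. 401.]
top (0.7, 0, 0) [242. 205.]
top (0.7, -0.2, 0) [318. 203.]
top (0.7, 0.2, 0) [167. 207.]
```

View pics/scene_a.png

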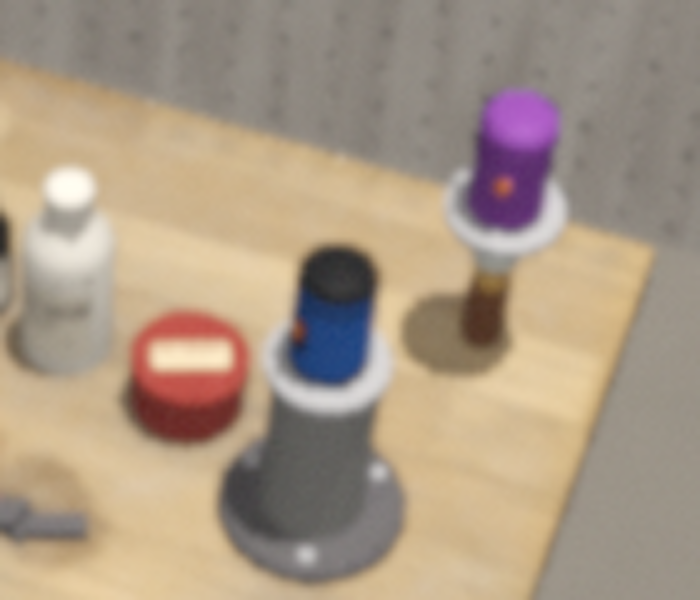

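View pics/scene_b.png

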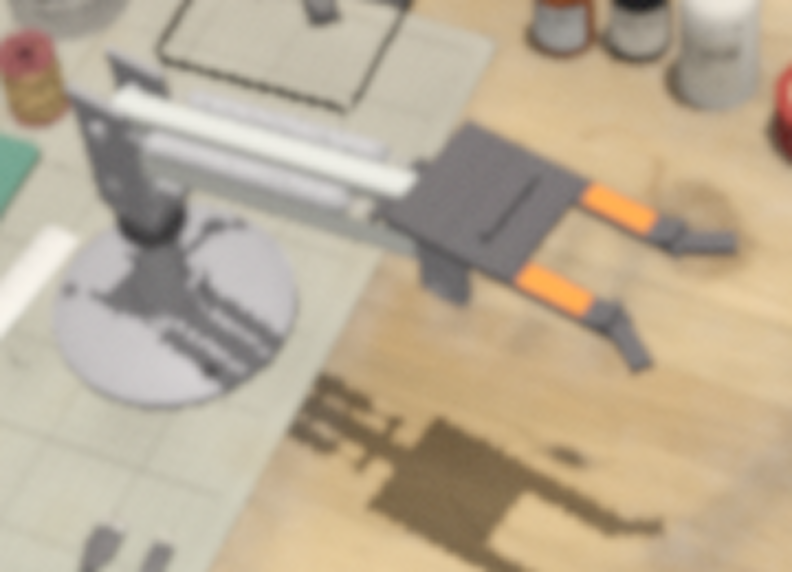

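View pics/top_a.png

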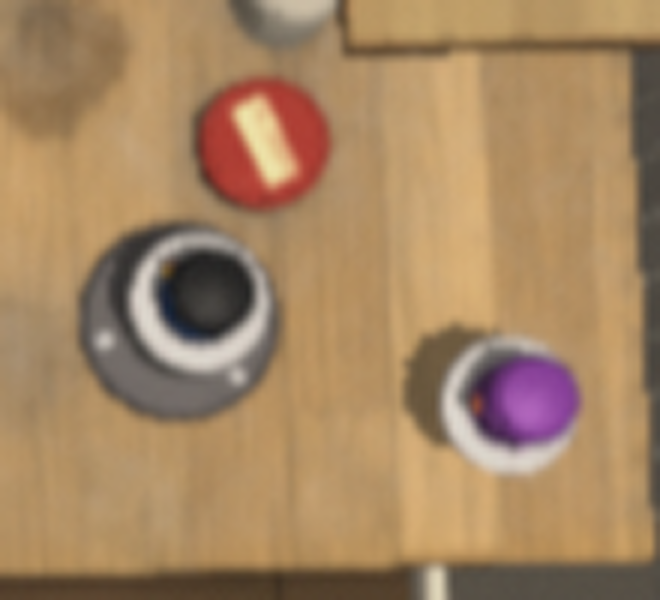

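View pics/top_b.png

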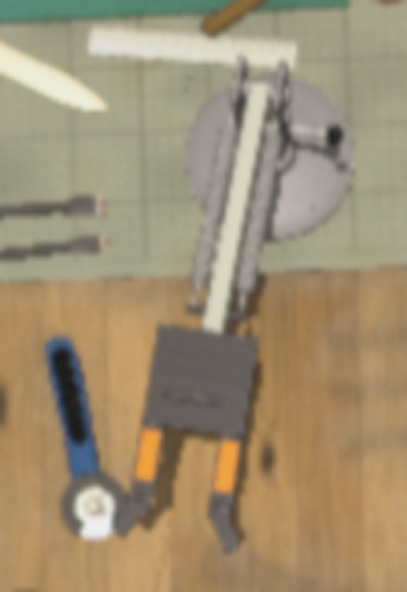

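```bash
python3 - <<'E'
from h import *
c=cam('scene');im=c['image'][:,:,::-1]
cv2.imwrite('pics/s2.png',cv2.resize(im[205:280,230:330],None,fx=8,fy=8,interpolation=cv2.INTER_CUBIC))
c=cam('top');im=c['image'][:,:,::-1]
cv2.imwrite('pics/t2.png',cv2.resize(im[190:265,230:300],None,fx=8,fy=8,interpolation=cv2.INTER_CUBIC))
E
```

```text
(no output)
```

View pics/s2.png

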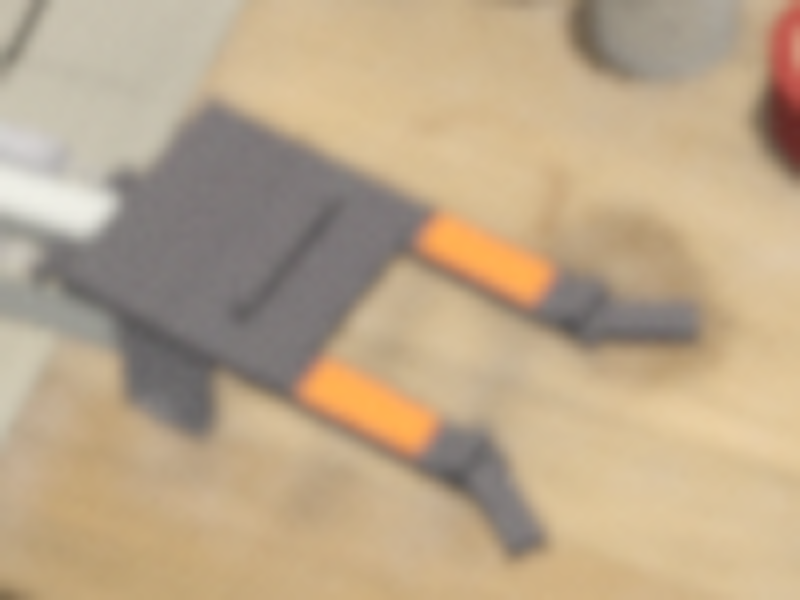

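View pics/t2.png

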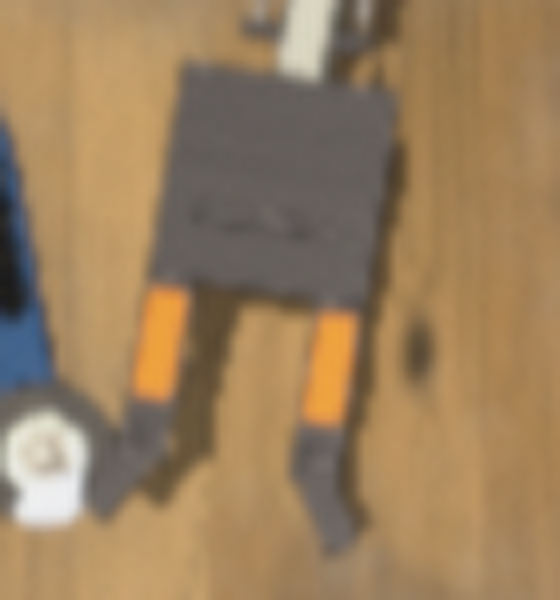

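```bash
cat >> h.py <<'E'
def tri(obs):
    A=np.zeros((3,3));b=np.zeros(3)
    for c,u,v in obs:
        p,d=ray(c,u,v);d/=np.linalg.norm(d);M=np.eye(3)-np.outer(d,d);A+=M;b+=M@p
    return np.linalg.solve(A,b)
E
python3 - <<'E'
from h import *
s=cam('scene');t=cam('top')
T=lambda x,y:(230+x/8-.44,190+y/8-.44)
S=lambda x,y:(230+x/8-.44,205+y/8-.44)
for nm,a,b in [('L',(161,345),(370,405)),('R',(332,368),(486,256)),('mid',(246.5,356),(428,330.5))]:
    print(nm,'top',atz(t,*T(*a),.244).round(4),'scene',atz(s,*S(*b),.244).round(4),'tri',tri([(t,*T(*a)),(s,*S(*b))]).round(4))
L=atz(t,*T(161,345),.244);Rr=atz(t,*T(332,368),.244);d=L-Rr;print('yaw +x dir',np.degrees(np.arctan2(d[1],d[0]))-90,np.linalg.norm(d))
L=atz(s,*S(370,405),.244);Rr=atz(s,*S(486,256),.244);d=L-Rr;print('yaw +x dir',np.degrees(np.arctan2(d[1],d[0]))-90,np.linalg.norm(d))
# post base in top_b / scene_b
print('post top',atz(t,210+270/3.7,110+160/3.7,.008), 'scene',atz(s,150+175/4.4,190+300/4.4,.008))
ta=lambda x,y:(330+x/6-.4,225+y/6-.4)
sa=lambda x,y:(300+x/5-.4,140+y/5-.4)
print('collar',atz(t,*ta(202,300),.109),atz(s,*sa(328,360),.109))
print('foot',atz(t,*ta(178,320),.008),atz(s,*sa(312,500),.008))
print('cap',atz(t,*ta(208,291),.168),atz(s,*sa(340,272),.168))
print('tin',atz(t,*ta(263,143),.035),atz(s,*sa(190,355),.035))
print('purple collar',tri([(t,*ta(511,404)),(s,*sa(507,212))]),'cap',tri([(t,*ta(530,400)),(s,*sa(521,118))]))
print('glue top',tri([(t,378,222),(s,*sa(70,188))]))
print('shelf edge', [atz(t,387,230,z)[:2].round(3) for z in (.1,.3,.5)], 'bench front',atz(t,300,322,0))
E
```

```text
L top [ 0.5902 -0.0409  0.244 ] scene [ 0.589  -0.0404  0.244 ] tri [ 0.5898 -0.0409  0.2431]
R top [ 0.5825 -0.0884  0.244 ] scene [ 0.581  -0.0878  0.244 ] tri [ 0.582  -0.0885  0.2429]
mid top [ 0.5865 -0.0647  0.244 ] scene [ 0.585  -0.0639  0.244 ] tri [ 0.5861 -0.0647  0.2426]
yaw +x dir -9.209641435915898 0.048195149042385504
yaw +x dir -9.595429574897835 0.04806056632328526
post top [ 0.83680089 -0.11074517  0.008     ] scene [ 0.83727906 -0.10861401  0.008     ]
collar [ 0.4996992  -0.30345021  0.109     ] [ 0.49757174 -0.30125691  0.109     ]
foot [ 0.49856611 -0.30215142  0.008     ] [ 0.49649373 -0.30071026  0.008     ]
cap [ 0.49890402 -0.30041448  0.168     ] [ 0.49719169 -0.30078427  0.168     ]
tin [ 0.57167628 -0.33905335  0.035     ] [ 0.57120779 -0.33919531  0.035     ]
purple collar [ 0.45384203 -0.43057186  0.08884144] cap [ 0.45371788 -0.42626275  0.1549573 ]
glue top [ 0.62982788 -0.34250291  0.12124712]
shelf edge [array([ 0.609, -0.367]), array([ 0.58, -0.34]), array([ 0.551, -0.313])] bench front [ 0.38908234 -0.1452651   0.        ]
```

```bash
cat >> h.py <<'E'
def row(P,yaw=80.2):
    """yaw = world heading (deg) of tool y axis, tool down"""
    o=status.get_obs(); M=rot(o['tool_rot']); y=np.radians(yaw)
    Y=np.array([np.cos(y),np.sin(y),0]);Z=np.array([0,0,-1.]);D=np.stack([np.cross(Y,Z),Y,Z],1)
    d=M.T@(np.array(P)-o['eef_pos']); r=np.degrees(R.from_matrix(M.T@D).as_rotvec())
    print('row',d.round(4),r.round(2))
def st():
    o=status.get_obs(); M=rot(o['tool_rot'])
    print('t',round(o['t'],2),'p',o['eef_pos'].round(4),'yaw',np.degrees(np.arctan2(M[1,1],M[0,1])).round(2),'tilt',np.degrees(np.arccos(-M[2,2])).round(2),'F',o['contact_force'].round(2),'w',round(o['gripper_width'],3),'q',o['q'].round(2))
E
python3 - <<'E'
from h import *
st()
s=cam('scene')
for u in (300,400): 
    p,d=ray(s,u,0); print(p+d*((-.36-p[1])/d[1]))
row((.42,.30,.33))
E
```

```text
t 0.4 p [0.2401 0.6308 0.2312] yaw 69.16 tilt 0.01 F [ 0.11 -0.07  0.73] w 1.002 q [-1.32  0.48  0.02  1.56 -0.01  1.11 -0.08]
[ 0.67091597 -0.36        0.53700795]
[ 0.49866329 -0.36        0.5779631 ]
row [-0.2858 -0.2452 -0.0988] [ -0.    -0.   -11.05]
```

```bash
python3 -m jog '-0.2858 -0.2452 -0.0988 0 0 -11.05 0.085;-0.2858 -0.2452 -0.0988 0 0 -11.05 0.085;-0.2858 -0.2452 -0.0988 0 0 -11.05 0.085;-0.2858 -0.2452 -0.0988 0 0 -11.05 0.085;-0.2858 -0.2452 -0.0988 0 0 -11.05 0.085' 40; python3 -c "
from h import *
st();row((.42,.30,.33))"
```

```text
t: 0.95
eef_pos: [0.3564, 0.4165, 0.2954]
tool_rot: [0.0, 0.085, 0.996, 0.0]
contact_force: [1.1, 0.4, 1.0]
gripper_width: 0.996
t 0.95 p [0.3564 0.4165 0.2954] yaw 80.2 tilt 0.03 F [1.12 0.35 0.95] w 0.996 q [-1.02  0.21  0.05  1.79 -0.01  1.15  0.43]
row [-0.0825 -0.104  -0.0346] [0.03 0.01 0.  ]
```

```bash
python3 -c "
from h import *
row((.47,0,.33))"
```

```text
row [-0.1828 -0.3911 -0.0347] [0.03 0.01 0.  ]
```

```bash
python3 -m jog '-0.1828 -0.3911 -0.0347 0 0 0 0.085;-0.1828 -0.3911 -0.0347 0 0 0 0.085;-0.1828 -0.3911 -0.0347 0 0 0 0.085;-0.1828 -0.3911 -0.0347 0 0 0 0.085;-0.1828 -0.3911 -0.0347 0 0 0 0.085' 40 >/dev/null; python3 -c "
from h import *
st();row((.498,-.3015,.33))"
```

```text
t 1.45 p [0.4214 0.1759 0.3153] yaw 80.21 tilt 0.06 F [-0.07 -0.57  0.3 ] w 0.998 q [-0.75  0.02  0.22  1.96 -0.01  1.16  0.88]
row [-0.1567 -0.4574 -0.0151] [0.05 0.03 0.01]
```

```bash
python3 -m jog '-0.1567 -0.4574 -0.0151 0 0 0 0.085;-0.1567 -0.4574 -0.0151 0 0 0 0.085;-0.1567 -0.4574 -0.0151 0 0 0 0.085;-0.1567 -0.4574 -0.0151 0 0 0 0.085;-0.1567 -0.4574 -0.0151 0 0 0 0.085' 40 >/dev/null; python3 -c "
from h import *
st();row((.498,-.3015,.28))"
```

```text
t 1.95 p [ 0.4607 -0.0708  0.3231] yaw 80.21 tilt 0.08 F [ 1.62  0.72 -0.07] w 0.995 q [-0.47  0.02  0.5   1.94 -0.01  1.18  1.44]
row [-0.0759 -0.221   0.043 ] [0.05 0.07 0.01]
```

```bash
python3 -m jog '-0.0759 -0.221 0.043 0 0 0 0.085;-0.0759 -0.221 0.043 0 0 0 0.085;-0.0759 -0.221 0.043 0 0 0 0.085;-0.0759 -0.221 0.043 0 0 0 0.085;-0.0759 -0.221 0.043 0 0 0 0.085' 40 >/dev/null; python3 -c "
from h import *
st();row((.498,-.3015,.20))"
```

```text
t 2.45 p [ 0.4977 -0.3025  0.2793] yaw 80.11 tilt 0.06 F [ 0.13  1.26 -0.13] w 0.998 q [-0.09  0.33  0.68  1.76 -0.22  1.13  2.05]
row [-0.0001  0.0012  0.0793] [-0.06  0.02 -0.09]
```

```bash
python3 -m jog '0 0.001 0.07 0 0 0 0.085;0 0.001 0.07 0 0 0 0.085;0 0.001 0.07 0 0 0 0.085' 40 >/dev/null; python3 -c "
from h import *
st();row((.498,-.3015,.118))
for n,(a,b,c,d) in dict(scene=(110,270,290,450),top=(200,340,290,450)).items():
    k=cam(n)['image'][:,:,::-1]; cv2.imwrite('pics/g_%s.png'%n,cv2.resize(k[a:b,c:d],None,fx=3.7,fy=3.7,interpolation=cv2.INTER_CUBIC))"
```

```text
t 2.75 p [ 0.4963 -0.2974  0.2065] yaw 80.18 tilt 0.36 F [0.62 0.56 0.64] w 0.99 q [-0.06  0.4   0.64  1.85 -0.28  0.99  2.1 ]
row [-0.0029 -0.0038  0.0885] [ 0.07 -0.35 -0.02]
```

View pics/g_scene.png

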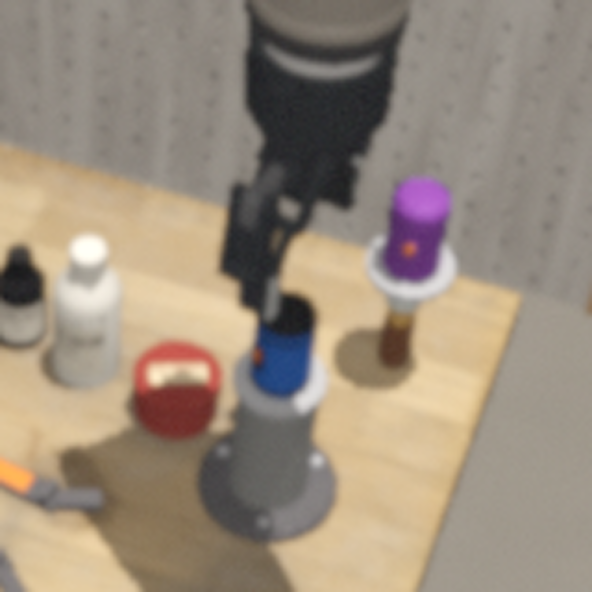

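View pics/g_top.png

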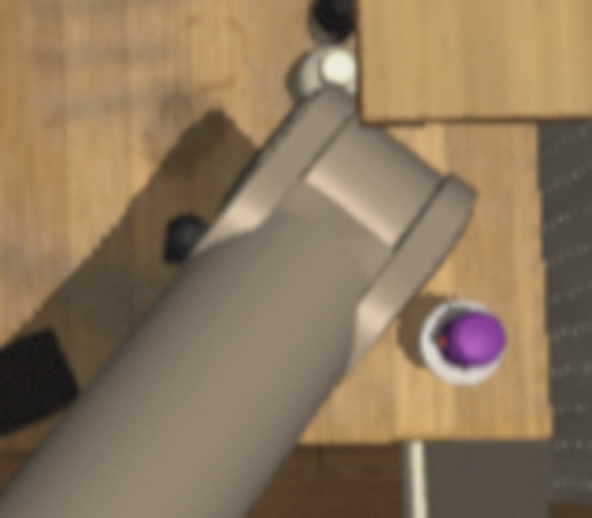

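```bash
python3 -c "
from h import *
st();row((.498,-.3015,.118))
c=cam('scene');o=status.get_obs();M=rot(o['tool_rot']);im=c['image'][:,:,::-1].copy()
big=cv2.resize(im[150:250,320:420],None,fx=6,fy=6,interpolation=cv2.INTER_CUBIC)
for q,col in [((0,.0425,-.013),(0,255,0)),((0,-.0425,-.013),(0,0,255)),((0,0,0),(255,255,255))]:
    p=proj(c,o['eef_pos']+M@np.array(q)); cv2.circle(big,tuple(int(v) for v in ((p-[320,150])*6)),4,col,-1)
p=proj(c,(.498,-.3015,.171));cv2.circle(big,tuple(int(v) for v in ((p-[320,150])*6)),4,(0,255,255),-1)
cv2.imwrite('pics/g3.png',big)"
```

```text
t 2.85 p [ 0.4985 -0.2986  0.2103] yaw 80.21 tilt 0.02 F [-0.91 -0.27  0.68] w 0.996 q [-0.06  0.4   0.64  1.84 -0.28  1.    2.1 ]
row [ 0.     -0.0029  0.0923] [-0.01  0.02  0.01]
```

View pics/g3.png

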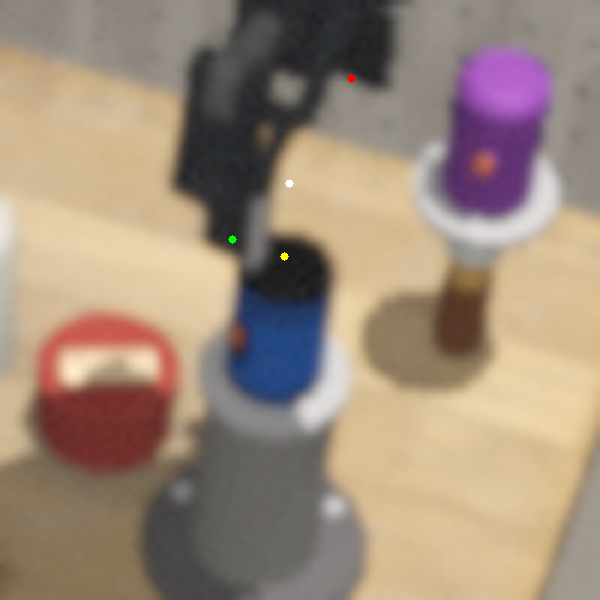

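```bash
python3 -m jog '0 -0.003 0.02 0 0 0 0.085;0 -0.003 0.045 0 0 0 0.085;0 -0.003 0.07 0 0 0 0.085;0 -0.003 0.092 0 0 0 0.085;0 -0.003 0.092 0 0 0 0.085' 40 >/dev/null; python3 -c "
from h import *
st();row((.498,-.3015,.118))"
```

```text
t 3.4 p [ 0.4975 -0.3005  0.1169] yaw 80.26 tilt 0.1 F [ 0.51  1.44 -0.75] w 0.998 q [ 0.    0.52  0.57  1.91 -0.38  0.82  2.18]
row [-0.0007 -0.0008 -0.0011] [ 0.05 -0.09  0.06]
```

Close the fingers.

```bash
python3 -m jog '-0.0005 -0.001 0 0 0 0 0.03;-0.0005 -0.001 0 0 0 0 0.03;-0.0005 -0.001 0 0 0 0 0.03;-0.0005 -0.001 0 0 0 0 0.03;-0.0005 -0.001 0 0 0 0 0.03' 40 >/dev/null; python3 -c "
from h import *
st()"; python3 -m jog '0 0 0 0 0 0 0.03;0 0 0 0 0 0 0.03;0 0 0 0 0 0 0.03' 50 >/dev/null; python3 -c "
from h import *
st()
c=cam('scene')['image'][:,:,::-1]; cv2.imwrite('pics/g4.png',cv2.resize(c[150:250,320:420],None,fx=6,fy=6,interpolation=cv2.INTER_CUBIC))"
```

```text
t 3.9 p [ 0.4988 -0.3027  0.119 ] yaw 80.21 tilt 0.12 F [-2.07  1.8   6.8 ] w 0.41 q [ 0.01  0.52  0.58  1.91 -0.38  0.82  2.18]
t 4.2 p [ 0.4988 -0.3027  0.1191] yaw 80.21 tilt 0.12 F [-0.32  1.39  7.06] w 0.409 q [ 0.01  0.52  0.58  1.91 -0.38  0.82  2.18]
```

View pics/g4.png

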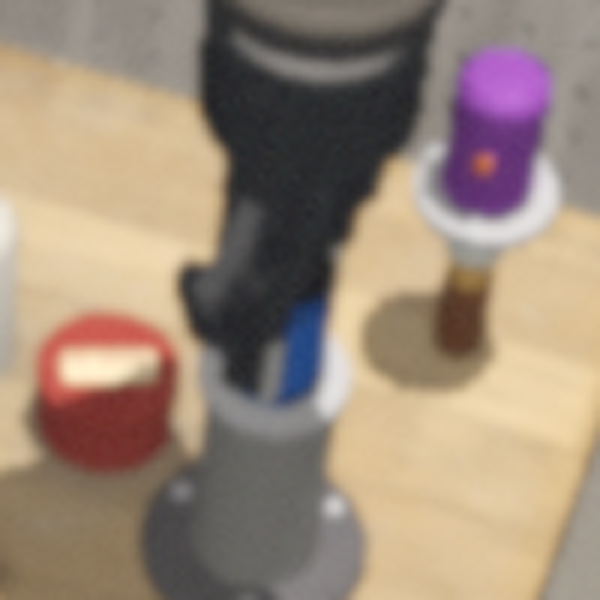

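```bash
python3 -m jog '0 0 -0.005 0 0 0 0.03;0 0 -0.02 0 0 0 0.03;0 0 -0.045 0 0 0 0.03;0 0 -0.08 0 0 0 0.03;0 0 -0.12 0 0 0 0.03' 50 >/dev/null; python3 -c "
from h import *
st();row((.499,-.302,.30))"
```

```text
t 4.75 p [ 0.4969 -0.3021  0.2387] yaw 80.18 tilt 0.14 F [ 1.1   0.37 -3.29] w 0.409 q [-0.07  0.37  0.66  1.81 -0.26  1.06  2.08]
row [-0.0019  0.0005 -0.0613] [ 0.02 -0.14 -0.02]
```

```bash
python3 -m jog '0 0 -0.03 0 0 0 0.03;0 0 -0.06 0 0 0 0.03;0 0 -0.06 0 0 0 0.03;0 0 -0.06 0 0 0 0.03' 50 >/dev/null; python3 -c "
from h import *
st();row((.468,-.044,.30))
for n,(a,b,c,d) in dict(scene=(90,270,280,440),top=(200,340,290,450)).items():
    k=cam(n)['image'][:,:,::-1]; cv2.imwrite('pics/l_%s.png'%n,cv2.resize(k[a:b,c:d],None,fx=3.3,fy=3.3,interpolation=cv2.INTER_CUBIC))"
```

```text
t 5.15 p [ 0.4977 -0.3023  0.2977] yaw 80.2 tilt 0.04 F [ 0.47 -0.73 -4.33] w 0.414 q [-0.1   0.31  0.69  1.74 -0.21  1.17  2.05]
row [ 0.0732  0.2495 -0.0022] [0.02 0.03 0.  ]
```

View pics/l_scene.png

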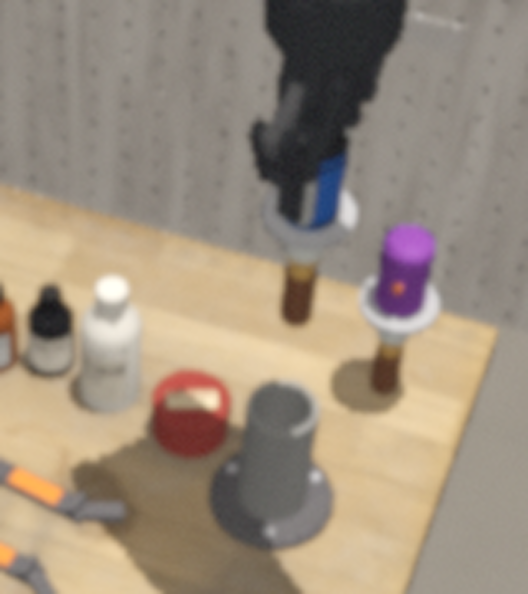

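```bash
python3 -m jog '0.010 0.034 -0.002 0 0 0 0.03;0.022 0.075 -0.002 0 0 0 0.03;0.034 0.116 -0.002 0 0 0 0.03;0.046 0.157 -0.002 0 0 0 0.03;0.058 0.198 -0.002 0 0 0 0.03' 50 >/dev/null; python3 -c "
from h import *
st();row((.468,-.044,.285))"
```

```text
t 5.75 p [ 0.473  -0.0958  0.298 ] yaw 80.19 tilt 0.17 F [ 0.11  1.14 -3.69] w 0.412 q [-0.47  0.09  0.59  1.95 -0.05  1.13  1.54]
row [0.0137 0.0502 0.013 ] [-0.05 -0.16 -0.01]
```

```bash
python3 -m jog '0.007 0.030 0.006 0 0 0 0.03;0.0137 0.0502 0.013 0 0 0 0.03;0.0137 0.0502 0.013 0 0 0 0.03;0.0137 0.0502 0.013 0 0 0 0.03' 50 >/dev/null; python3 -c "
from h import *
st();row((.468,-.044,.285));row((.586,-.0645,.285))
for n,(a,b,c,d) in dict(scene=(150,350,200,400),top=(140,340,190,390)).items():
    k=cam(n)['image'][:,:,::-1]; cv2.imwrite('pics/m_%s.png'%n,cv2.resize(k[a:b,c:d],None,fx=3,fy=3,interpolation=cv2.INTER_CUBIC))"
```

```text
t 6.15 p [ 0.4687 -0.0457  0.2853] yaw 80.26 tilt 0.16 F [-1.22  0.19 -4.82] w 0.413 q [-0.54  0.07  0.54  1.98 -0.04  1.1   1.42]
row [0.0009 0.0016 0.0003] [-0.08 -0.14  0.06]
row [-0.1188  0.0013  0.    ] [-0.08 -0.14  0.06]
```

View pics/m_scene.png

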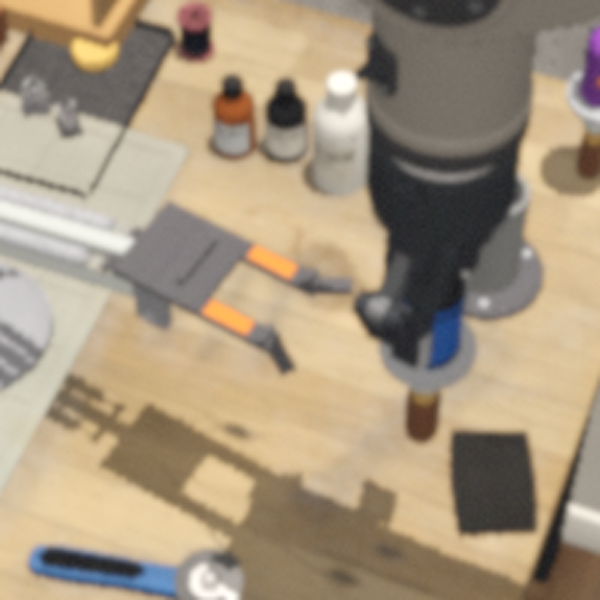

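View pics/m_top.png

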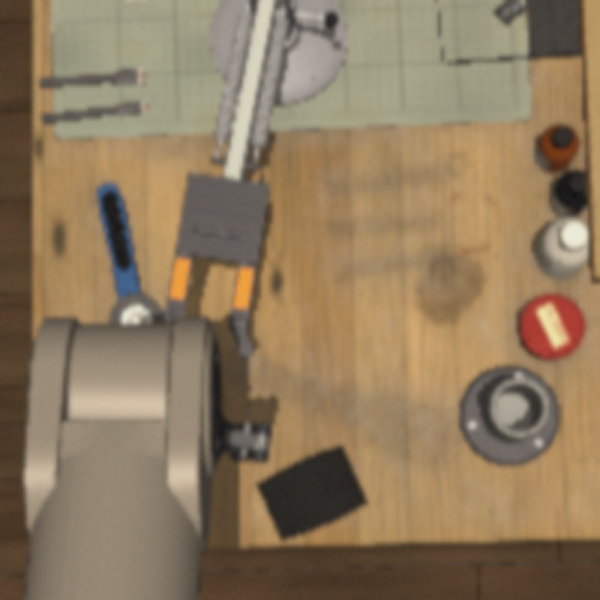

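```bash
python3 -c "
from h import *
c=cam('scene');st()
k=c['image'][:,:,::-1]; 
big=cv2.resize(k[230:310,310:390],None,fx=7,fy=7,interpolation=cv2.INTER_CUBIC)
o=status.get_obs();p0=o['eef_pos']
for z in (.27,.275):
  pts=[(proj(c,(p0[0]+.028*np.cos(a),p0[1]+.028*np.sin(a),z))-[310,230]+.43)*7 for a in np.linspace(0,6.28,60)]
  cv2.polylines(big,[np.int32(pts)],True,(0,255,0),1)
for dx in (-.0105,.0105):
  q=(proj(c,p0+[0,0,-.105])-[310,230]+.43)*7
cv2.circle(big,tuple(np.int32(q)),3,(0,0,255),-1)
cv2.imwrite('pics/n.png',big)"
```

```text
t 6.3 p [ 0.4694 -0.047   0.2863] yaw 80.08 tilt 0.05 F [ 1.27 -0.14 -4.36] w 0.408 q [-0.54  0.07  0.54  1.98 -0.04  1.1   1.42]
```

View pics/n.png

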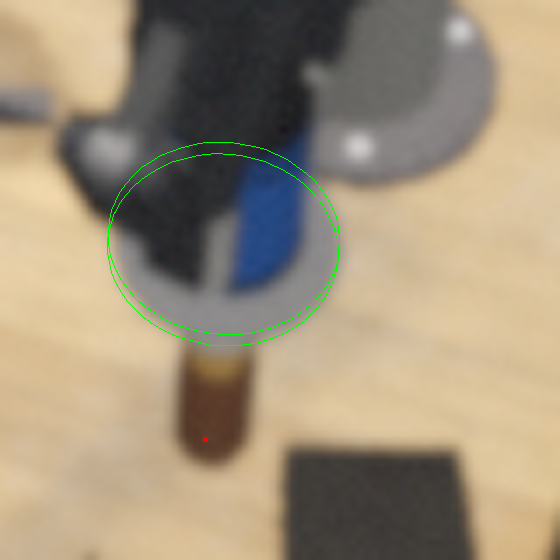

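```bash
python3 -m jog '0 0.001 0 0 0 0 0.03;0 0.001 0 0 0 0 0.03' 50 >/dev/null; python3 -c "
from h import *
o=[]
st();row((.586,-.0645,.280))"
```

```text
t 6.5 p [ 0.4698 -0.0452  0.2866] yaw 80.14 tilt 0.0 F [ 1.18 -0.39 -2.66] w 0.411 q [-0.54  0.07  0.54  1.98 -0.04  1.1   1.42]
row [-0.1178  0.0009  0.0066] [-0.    0.   -0.06]
```

```bash
python3 -m jog '-0.015 0.0005 0.002 0 0 0 0.03;-0.04 0.001 0.004 0 0 0 0.03;-0.065 0.001 0.0066 0 0 0 0.03;-0.09 0.001 0.0066 0 0 0 0.03;-0.10 0.001 0.0066 0 0 0 0.03' 50 >/dev/null; python3 -c "
from h import *
st();row((.586,-.0645,.280))
for n,(a,b,c,d) in dict(scene=(170,300,200,370),top=(140,340,190,390)).items():
    k=cam(n)['image'][:,:,::-1]; cv2.imwrite('pics/p_%s.png'%n,cv2.resize(k[a:b,c:d],None,fx=4.4,fy=4.4,interpolation=cv2.INTER_CUBIC))"
```

```text
t 7.0 p [ 0.5704 -0.0611  0.2797] yaw 80.19 tilt 0.07 F [-0.29  1.1  -3.96] w 0.408 q [-0.45  0.29  0.56  1.78 -0.17  1.12  1.56]
row [-0.0159 -0.0007 -0.0002] [-0.05  0.05 -0.01]
```

View pics/p_scene.png

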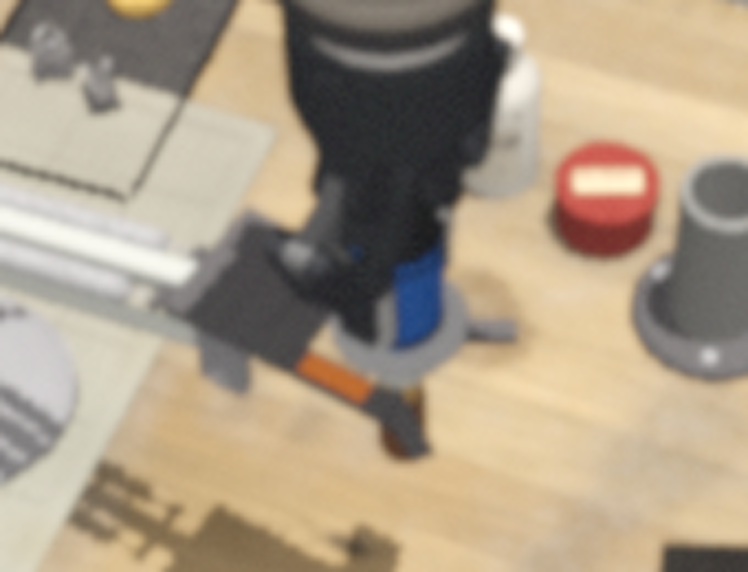

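```bash
python3 -m jog '-0.008 -0.0005 0 0 0 0 0.03;-0.016 -0.0005 0 0 0 0 0.03;-0.016 -0.0005 0 0 0 0 0.03;-0.016 -0.0005 0.005 0 0 0 0.03;-0.016 -0.0005 0.012 0 0 0 0.03' 50 >/dev/null; python3 -c "
from h import *
st();row((.586,-.0645,.262))
for n,(a,b,c,d) in dict(scene=(170,300,200,370),top=(140,340,190,390)).items():
    k=cam(n)['image'][:,:,::-1]; cv2.imwrite('pics/r_%s.png'%n,cv2.resize(k[a:b,c:d],None,fx=4.4,fy=4.4,interpolation=cv2.INTER_CUBIC))"
```

```text
t 7.6 p [ 0.584  -0.0639  0.2678] yaw 80.21 tilt 0.03 F [-0.48  0.36 -4.25] w 0.411 q [-0.43  0.33  0.56  1.76 -0.19  1.11  1.59]
row [-0.0021 -0.0002  0.0058] [0.02 0.02 0.01]
```

View pics/r_scene.png

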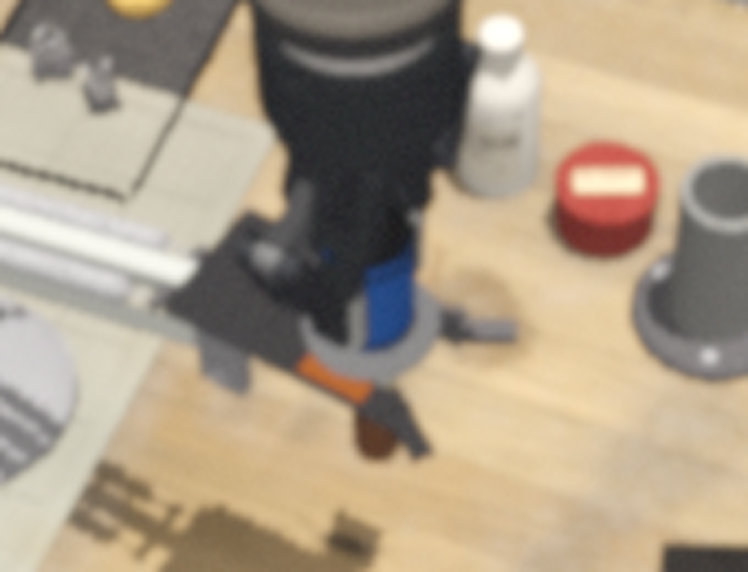

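```bash
python3 -m jog '-0.001 0 0.003 0 0 0 0.03;-0.0015 0 0.006 0 0 0 0.03;-0.0015 0 0.009 0 0 0 0.03;-0.0005 0 0.012 0 0 0 0.03;0.0005 0 0.015 0 0 0 0.03' 50 >/dev/null; python3 -c "
from h import *
st();
k=cam('scene')['image'][:,:,::-1]; cv2.imwrite('pics/u.png',cv2.resize(k[170:300,200:370],None,fx=4.4,fy=4.4,interpolation=cv2.INTER_CUBIC));st()"
```

```text
t 8.2 p [ 0.5839 -0.064   0.2529] yaw 80.21 tilt 0.05 F [ 0.86 -0.05 -3.35] w 0.409 q [-0.43  0.34  0.55  1.78 -0.2   1.08  1.59]
t 8.25 p [ 0.5835 -0.0638  0.2524] yaw 80.21 tilt 0.01 F [ 0.92  0.24 -4.49] w 0.411 q [-0.43  0.34  0.55  1.78 -0.2   1.08  1.59]
```

View pics/u.png

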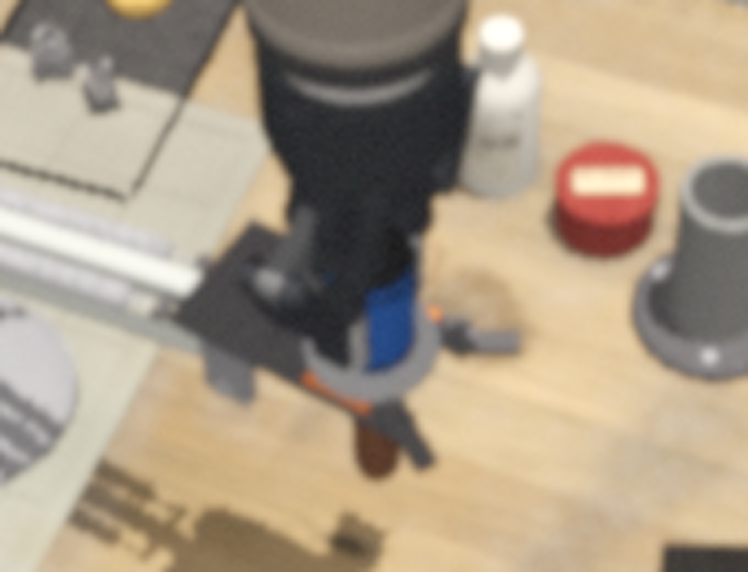

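```bash
python3 -m jog '0.0013 0 0.005 0 0 0 0.03;0.0024 0 0.01 0 0 0 0.03;0.0035 0 0.015 0 0 0 0.03;0.0043 0 0.02 0 0 0 0.03;0.0051 0 0.025 0 0 0 0.03' 50 >/dev/null; python3 -c "
from h import *
st()"
python3 -m jog '0.0006 0 0.005 0 0 0 0.03;0.0011 0 0.010 0 0 0 0.03;0.0015 0 0.015 0 0 0 0.03;0.0018 0 0.020 0 0 0 0.03;0.0019 0 0.025 0 0 0 0.03' 50 >/dev/null; python3 -c "
from h import *
st()
k=cam('scene')['image'][:,:,::-1]; cv2.imwrite('pics/u2.png',cv2.resize(k[170:320,200:370],None,fx=4,fy=4,interpolation=cv2.INTER_CUBIC));st()"
```

```text
t 8.75 p [ 0.5786 -0.063   0.2276] yaw 80.21 tilt 0.01 F [ 1.25  0.27 -2.18] w 0.408 q [-0.42  0.36  0.55  1.82 -0.22  1.02  1.61]
t 9.25 p [ 0.5768 -0.0627  0.2027] yaw 80.21 tilt 0.01 F [-0.01  0.25 -1.21] w 0.409 q [-0.41  0.38  0.53  1.85 -0.23  0.97  1.62]
t 9.3 p [ 0.5765 -0.0626  0.2019] yaw 80.21 tilt 0.04 F [ 1.76 -0.01 -3.46] w 0.402 q [-0.41  0.39  0.53  1.85 -0.23  0.97  1.62]
```

View pics/u2.png

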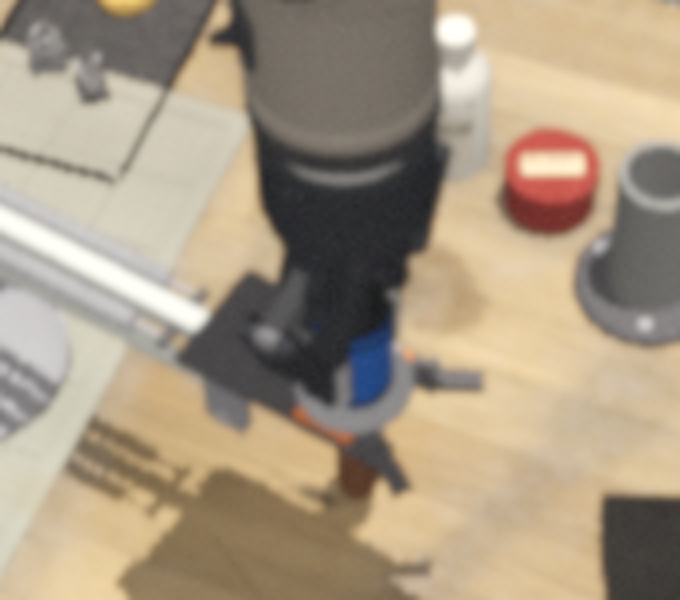

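```bash
cat >> h.py <<'E'
def favg(n):
    F=[];P=[]
    for i in range(n):
        eyes.read_camera('top'); o=status.get_obs();F.append(o['contact_force']);P.append(o['eef_pos'])
    F=np.array(F);P=np.array(P);print('n',n,'Fmean',F.mean(0).round(3),'sd',F.std(0).round(2),'sem',(F.std(0)[2]/n**.5).round(3),'P',P.mean(0).round(4),'t',round(o['t'],2))
E
python3 -m jog '0 0 0.005 0 0 0 0.03;-0.0001 0 0.01 0 0 0 0.03;-0.0004 0 0.014 0 0 0 0.03;-0.0006 0 0.018 0 0 0 0.03;-0.0006 0 0.018 0 0 0 0.03' 50 >/dev/null; python3 -c "
from h import *
st();favg(30);st()"
```

```text
t 9.8 p [ 0.5772 -0.0628  0.1844] yaw 80.2 tilt 0.03 F [-0.38 -0.99 -1.  ] w 0.41 q [-0.4   0.41  0.52  1.86 -0.25  0.94  1.63]
n 30 Fmean [-1.31   0.276 -0.995] sd [0.66 0.48 0.54] sem 0.099 P [ 0.5773 -0.0628  0.185 ] t 11.3
t 11.3 p [ 0.5773 -0.0628  0.1849] yaw 80.21 tilt 0.01 F [-2.   -0.03 -0.83] w 0.41 q [-0.4   0.41  0.53  1.86 -0.25  0.94  1.63]
```

```bash
python3 -m jog '-0.0004 0 0.005 0 0 0 0.03;-0.001 0 0.01 0 0 0 0.03;-0.0016 0 0.014 0 0 0 0.03;-0.0021 0 0.018 0 0 0 0.03;-0.0021 0 0.018 0 0 0 0.03' 50 >/dev/null; python3 -c "
from h import *
st();favg(30)
k=cam('scene')['image'][:,:,::-1]; cv2.imwrite('pics/u3.png',cv2.resize(k[190:340,200:370],None,fx=4,fy=4,interpolation=cv2.INTER_CUBIC));st()"
```

```text
t 11.8 p [ 0.5798 -0.0632  0.1665] yaw 80.21 tilt 0.03 F [-0.63  0.6  -0.08] w 0.412 q [-0.39  0.43  0.51  1.87 -0.27  0.9   1.65]
n 30 Fmean [ 1.567 -0.311 -0.088] sd [0.99 0.51 0.58] sem 0.107 P [ 0.5797 -0.0632  0.1671] t 13.3
t 13.35 p [ 0.5796 -0.0631  0.1671] yaw 80.21 tilt 0.03 F [ 2.55 -1.07 -0.41] w 0.411 q [-0.39  0.43  0.51  1.87 -0.27  0.91  1.65]
```

View pics/u3.png

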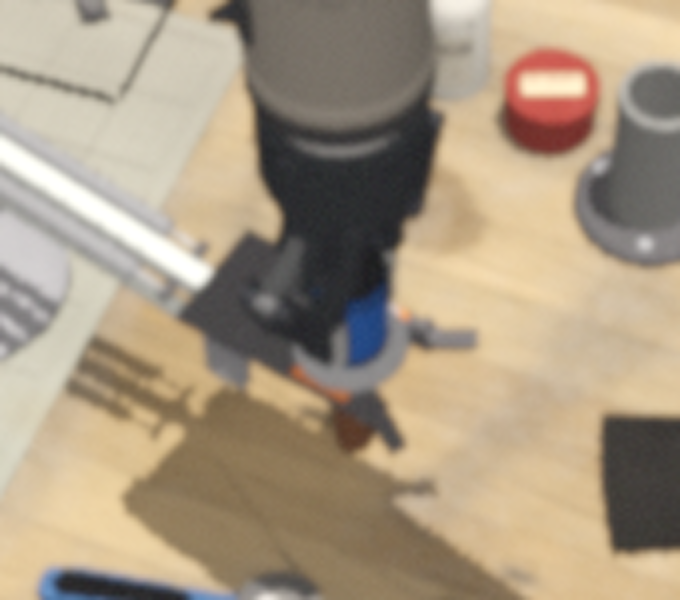

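```bash
python3 -m jog '-0.0006 0 0.003 0 0 0 0.03;-0.0014 0 0.006 0 0 0 0.03;-0.002 0 0.008 0 0 0 0.03;-0.0024 0 0.009 0 0 0 0.03;-0.0024 0 0.009 0 0 0 0.03' 50 >/dev/null; python3 -c "
from h import *
st();favg(30)"
```

```text
t 13.85 p [ 0.5814 -0.0635  0.1576] yaw 80.21 tilt 0.06 F [ 0.64 -0.24 -0.1 ] w 0.406 q [-0.39  0.45  0.51  1.87 -0.27  0.89  1.65]
n 30 Fmean [-1.139 -0.081 -0.178] sd [1.03 0.55 0.48] sem 0.088 P [ 0.5815 -0.0635  0.1578] t 15.35
```

```bash
python3 -m jog '0.0003 0 0.001 0 0 0 0.03;0.0004 0 0.002 0 0 0 0.03;0.0004 0 0.002 0 0 0 0.03' 30 >/dev/null; python3 -c "
from h import *
st();favg(60)
k=cam('scene')['image'][:,:,::-1]; cv2.imwrite('pics/u4.png',cv2.resize(k[190:340,200:370],None,fx=4,fy=4,interpolation=cv2.INTER_CUBIC))"
```

```text
t 15.65 p [ 0.5818 -0.0635  0.1561] yaw 80.21 tilt 0.05 F [-0.37 -0.1  -0.02] w 0.409 q [-0.39  0.45  0.51  1.87 -0.28  0.89  1.66]
n 60 Fmean [ 2.251 -0.423  0.644] sd [1.18 0.51 0.56] sem 0.072 P [ 0.5816 -0.0635  0.1561] t 18.65
```

View pics/u4.png

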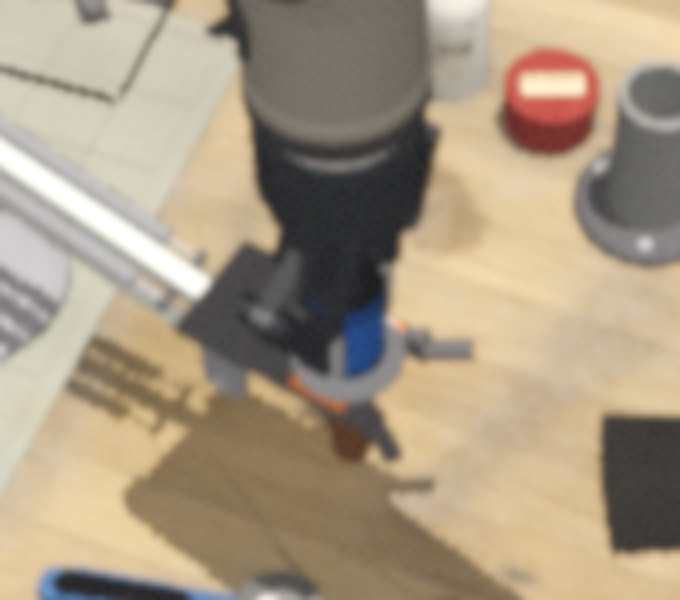

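```bash
python3 -m jog '-0.0002 0 -0.0008 0 0 0 0.03;-0.0002 0 -0.0008 0 0 0 0.03;-0.0002 0 -0.0008 0 0 0 0.03' 20 >/dev/null; python3 -c "
from h import *
st();favg(40)"
```

```text
t 19.0 p [ 0.5812 -0.0634  0.1566] yaw 80.21 tilt 0.05 F [ 1.36 -0.09 -0.37] w 0.409 q [-0.39  0.45  0.51  1.87 -0.28  0.89  1.66]
n 40 Fmean [-0.298  0.272  0.015] sd [1.22 0.53 0.55] sem 0.088 P [ 0.5813 -0.0635  0.1566] t 21.0
```

```bash
python3 -c "
from h import *
k=cam('scene')['image'][:,:,::-1]; cv2.imwrite('pics/v0.png',cv2.resize(k[190:340,200:370],None,fx=4,fy=4,interpolation=cv2.INTER_CUBIC))"
python3 -m jog '0 0 0 0 0 0 0.036;0 0 0 0 0 0 0.037;0 0 0 0 0 0 0.038;0 0 0 0 0 0 0.040;0 0 0 0 0 0 0.042' 20 >/dev/null; python3 -c "
from h import *
st()
for i in range(4):
  k=cam('scene')['image'][:,:,::-1]; cv2.imwrite('pics/v%d.png'%(i+1),cv2.resize(k[190:340,200:370],None,fx=4,fy=4,interpolation=cv2.INTER_CUBIC))
  a=k[190:340,200:370].astype(float); b=cv2.resize(cv2.imread('pics/v0.png'),(170,150),interpolation=cv2.INTER_AREA)
  for nm,(y0,y1,x0,x1) in dict(tip=(68,120,88,125)).items():
    g=lambda m:cv2.cvtColor(m.astype(np.uint8),cv2.COLOR_BGR2GRAY).astype(np.float32)
    print(nm,cv2.phaseCorrelate(g(b)[y0:y1,x0:x1].copy(),g(a)[y0:y1,x0:x1].copy(),cv2.createHanningWindow((x1-x0,y1-y0),cv2.CV_32F)))
st()"
```

```text
t 21.55 p [ 0.5818 -0.0636  0.1569] yaw 80.2 tilt 0.02 F [-0.12  0.47 -0.83] w 0.495 q [-0.39  0.45  0.51  1.87 -0.28  0.89  1.66]
tip ((0.23817297394825943, -0.17815853763882217), 1.011601440111796)
tip ((0.3780460815447455, -0.29714577165552214), 1.0165146315539324)
tip ((0.2804301442523709, -0.4363497676095136), 1.016367859310574)
tip ((0.15228011189330815, -0.36003008089160105), 1.0565890029624656)
t 21.75 p [ 0.5816 -0.0635  0.1568] yaw 80.2 tilt 0.0 F [0.52 0.04 0.27] w 0.492 q [-0.39  0.45  0.51  1.87 -0.28  0.89  1.66]
```

View pics/v4.png

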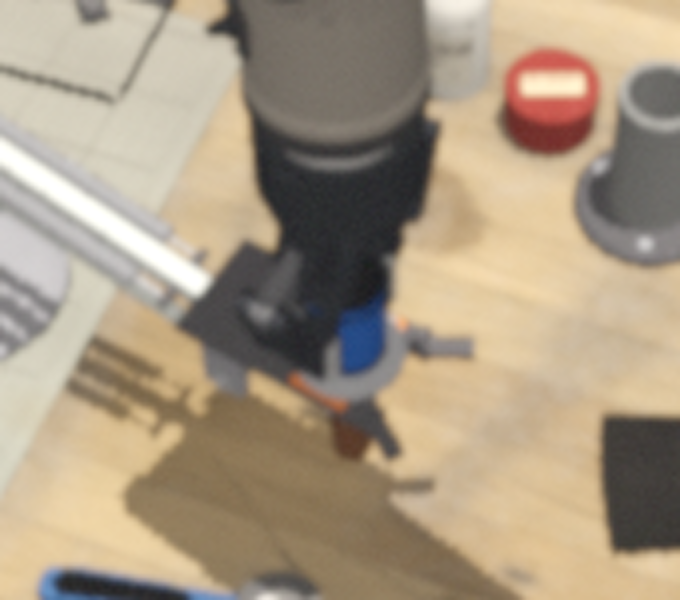

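```bash
python3 -m jog '0 0 0 0 0 0 0.05;0 0 0 0 0 0 0.06;0 0 0 0 0 0 0.065;0 0 0 0 0 0 0.065;0 0 -0.003 0 0 0 0.065' 20 >/dev/null; python3 -c "
from h import *
st()"
python3 -m jog '0 0 -0.01 0 0 0 0.065;0 0 -0.025 0 0 0 0.065;0 0 -0.045 0 0 0 0.065;0 0 -0.07 0 0 0 0.065;0 0 -0.095 0 0 0 0.065' 20 >/dev/null; python3 -c "
from h import *
st()
k=cam('scene')['image'][:,:,::-1]; cv2.imwrite('pics/w.png',cv2.resize(k[140:340,180:380],None,fx=3,fy=3,interpolation=cv2.INTER_CUBIC))"
```

```text
t 22.25 p [ 0.5813 -0.0634  0.1595] yaw 80.21 tilt 0.05 F [ 0.19 -0.19 -0.53] w 0.756 q [-0.39  0.45  0.51  1.87 -0.27  0.89  1.65]
t 22.75 p [ 0.5817 -0.0638  0.2571] yaw 80.18 tilt 0.06 F [ 0.62 -0.33  1.  ] w 0.759 q [-0.43  0.33  0.56  1.78 -0.2   1.08  1.59]
```

View pics/w.png

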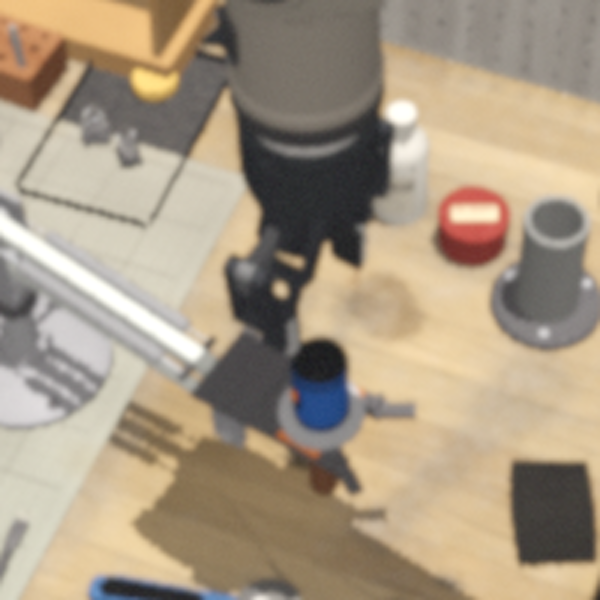

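```bash
python3 -m jog '0 0 -0.03 0 0 0 0.065;0 0 -0.06 0 0 0 0.065;0.03 0 -0.07 0 0 0 0.065;0.065 0 -0.07 0 0 0 0.065;0.10 0 -0.07 0 0 0 0.065' 20 >/dev/null
python3 -m jog '0.01 0.04 0 0 0 0 0.065;0.01 0.08 0 0 0 0 0.065;0.01 0.12 0 0 0 0 0.065;0.01 0.16 0 0 0 0 0.065;0.01 0.16 0 0 0 0 0.065' 20 >/dev/null; python3 -c "
from h import *
st()
for n in ('scene','top'):
  k=cam(n,'x_%s_full.png'%n)['image'][:,:,::-1]
  a,b,c,d=dict(scene=(180,340,190,390),top=(150,300,210,390))[n]
  cv2.imwrite('pics/x_%s.png'%n,cv2.resize(k[a:b,c:d],None,fx=4,fy=3.75 if 0 else 4,interpolation=cv2.INTER_CUBIC))"
```

```text
t 23.8 p [0.5006 0.1192 0.3257] yaw 80.69 tilt 0.14 F [ 0.28 -0.54 -0.15] w 0.761 q [-0.74  0.12  0.43  1.84 -0.06  1.19  1.12]
```

View pics/x_scene.png

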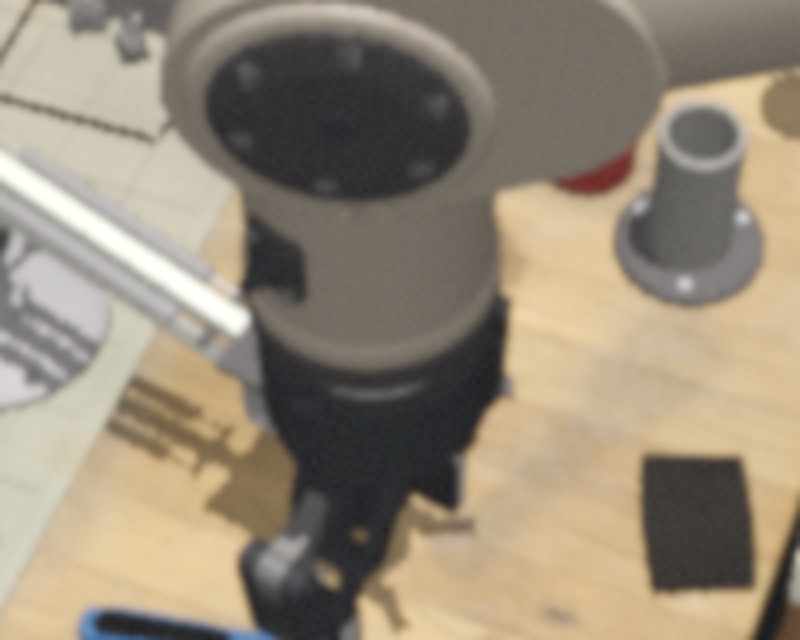

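View pics/x_top.png

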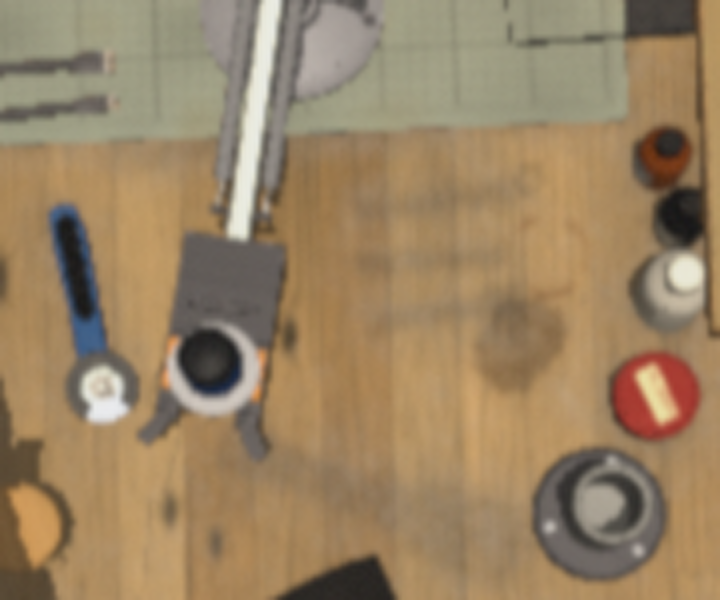

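View pics/x_scene_full.png

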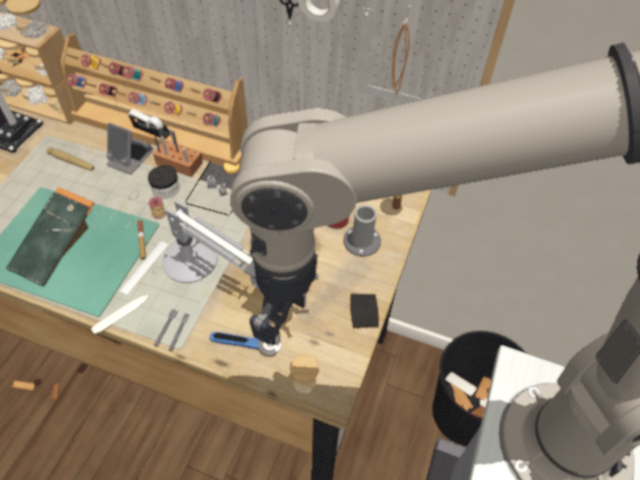

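```bash
python3 -m jog '0 0 0 0 0 0 0.065;0 0 0 0 0 0 0.065;0 0 0 0 0 0 0.065;0 0 0 0 0 0 0.065;0 0 0 0 0 0 0.065' 20 >/dev/null; python3 -c "
from h import *
g=lambda m:cv2.cvtColor(m['image'],cv2.COLOR_RGB2GRAY).astype(np.float32)[190:270,240:290].copy()
f=[g(cam('top')) for i in range(12)]
w=cv2.createHanningWindow((50,80),cv2.CV_32F)
for x in f[1::2]: print(np.round(cv2.phaseCorrelate(f[0],x,w)[0],3))
t=cam('top')
# collar centre from x_top crop (215,368), cap (212,360)
print('collar',atz(t,210+213/4-.4,150+368/4-.4,.147),'seat exp h102.5',.586-.0042,-.0638,'cap',atz(t,210+210/4-.4,150+360/4-.4,.207))
st()"
```

```text
[0.024 0.025]
[ 0.017 -0.067]
[ 0.147 -0.118]
[ 0.273 -0.045]
[0.403 0.124]
[0.504 0.025]
collar [ 0.58209295 -0.06302515  0.147     ] seat exp h102.5 0.5818 -0.0638 cap [ 0.57889627 -0.06564089  0.207     ]
t 25.05 p [0.5004 0.1129 0.3248] yaw 80.21 tilt 0.0 F [-0.13 -0.78  0.13] w 0.762 q [-0.73  0.12  0.43  1.84 -0.05  1.19  1.12]
```

```bash
python3 -c "
from h import *
ims=[];ts=[]
for i in range(30):
    c=cam('top');ims.append(cv2.cvtColor(c['image'],cv2.COLOR_RGB2GRAY).astype(np.float32));ts.append(status.get_obs()['t'])
for nm,(a,b,c,d) in dict(tool=(222,262,245,285),bench=(190,250,320,370),plate=(205,232,250,284),tin=(230,265,355,395)).items():
  w=cv2.createHanningWindow((d-c,b-a),cv2.CV_32F)
  print(nm,[tuple(np.round(cv2.phaseCorrelate(ims[0][a:b,c:d].copy(),x[a:b,c:d].copy(),w)[0],2).tolist()) for x in ims[4::5]])
cv2.imwrite('pics/y.png',cv2.resize(c0['image'][190:290,220:320,::-1] if 0 else cv2.cvtColor(ims[-1].astype(np.uint8),cv2.COLOR_GRAY2BGR)[190:290,220:320],None,fx=6,fy=6,interpolation=cv2.INTER_CUBIC))"
```

```text
tool [(-0.01, -0.08), (-0.03, 0.12), (0.05, -0.06), (0.06, -0.11), (0.0, -0.04), (0.06, 0.03)]
bench [(0.08, 0.02), (0.02, 0.04), (-0.11, -0.07), (0.07, 0.02), (0.06, 0.11), (0.0, -0.06)]
plate [(-0.18, 0.46), (-0.08, 0.42), (-0.0, 0.55), (0.04, 0.46), (-0.09, 0.33), (0.07, 0.45)]
tin [(0.03, 0.01), (0.05, -0.13), (-0.09, 0.06), (0.03, -0.06), (0.03, -0.06), (0.0, -0.13)]
```

View pics/y.png

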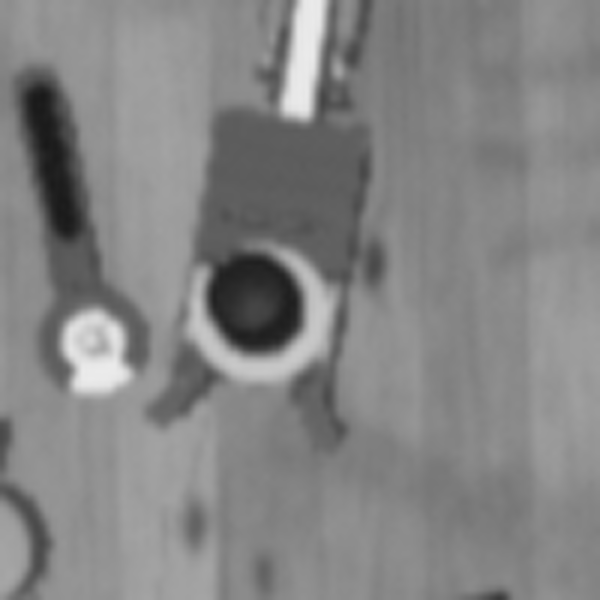

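```bash
python3 -c "
from h import *
c=cam('top');st()
big=cv2.resize(c['image'][210:270,235:295,::-1],None,fx=10,fy=10,interpolation=cv2.INTER_CUBIC)
for z,r,col in [(.1615,.028,(0,255,0)),(.2165,.018,(0,255,255)),(.223,.012,(255,0,255))]:
  z=z-.0
  z=z-.012
  pts=[(proj(c,(.5818+r*np.cos(a),-.0635+r*np.sin(a),z))-[235,210]+.45)*10 for a in np.linspace(0,6.28,60)]
  cv2.polylines(big,[np.int32(pts)],True,col,1)
cv2.imwrite('pics/z.png',big)"
```

```text
t 26.6 p [0.5004 0.1129 0.3248] yaw 80.2 tilt 0.0 F [ 0.25  0.46 -0.9 ] w 0.763 q [-0.73  0.12  0.43  1.84 -0.05  1.19  1.12]
```

View pics/z.png

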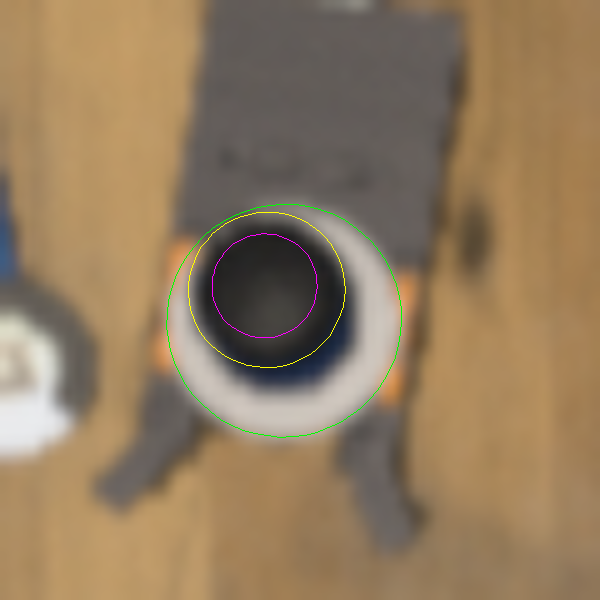

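```bash
python3 -c "
from h import *
workorder.hand_in();st()"
```

```text
the job is handed in; nothing more can be done
the job is handed in; nothing more can be done
```

The blue burnisher is hanging in the fork of the spring-balanced arm, and I handed the job in at about 26.6 s of the 64 s allowed.

**What I did:** I lifted the burnisher out of its stand, carried it in over the fork's lips and lowered it along the arm's arc. At about 102.5 mm of sink the averaged wrist force was near zero (−0.3, 0.3, 0.0 N), so I let go there. Over the next 0.2 s the nose moved less than half a pixel in the scene image, so it neither dropped nor sprang noticeably.

**Last checks:**
- **Seating:** In the top image the collar sits on the pads behind the lips, within about 1 mm of the expected seat. The cap appears about 1 pixel (2–3 mm) off a perfectly vertical projection. I put that down to measurement error or a tilt of no more than about 2°.
- **Stillness:** One early check suggested a drift of about 0.5 pixel. A 1.5 s recheck showed the tool still to about 0.1 pixel. A small patch on the fork plate read a constant 0.3–0.55 pixel offset from the first frame throughout, which I took as noise.
- **Other objects:** The bottles, tin and cutter looked undisturbed. The jar was partly hidden by the arm in the last views, but the robot never worked near it.
- **Robot:** It was clear of the tool and fork at hand-in.

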